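# Hang the slide carrier on the draining peg

### The arm

A 6-joint arm with a two-finger parallel gripper is mounted at the origin on a cart in front of the work surface, level with it; the furniture and walls round the work are solid. World frame = base frame: x ahead of the robot, y to its left, z up, the work surface at z = 0. Lengths are in mm, angles in rad, forces in N, time in s.
With the tool pointing down it reaches from about 275 to 1000 mm from the base axis. Payload 8.4 kg.
Tool frame: the origin (TCP) lies between the finger pads; the fingertips stand 22 mm ahead of it and the grasp point (between the pads) lies 3 mm ahead of it (r.nose_length is the z of the fingertips in the tool frame, in mm); z points along the fingers, y is the line along which they close (so a half turn about z gives the same grasp; the last joint's range is limited). The gripper opens to 85 mm and grips with 20 to 120 N. Pads are 22 mm wide; open, the fingers measure 114 mm over their backs; the gripper's body (76 mm by 85 mm) begins 54 mm behind the grasp point. The pads swing forward as they close: fully open they stand 13 mm farther back than shut.
Start: joints at [-1.251, 0.353, 1.633, -0, 1.155, -0.002], TCP at [197.67, -592.92, 253.281] pointing down, gripper open.
Joint ranges: [-2.63, 2.63], [-0.92, 2.1], [0.06, 2.66], [-1.3, 4.44], [0, 2.69], [-3.02, 3.02]. Speed limits (rad/s): [2.22, 2.22, 2.79, 3.14, 3.14, 3.14].

### API

Orientations are given as [roll, pitch, yaw] about the fixed x, y, z axes, in that order (R = Rz(yaw) Ry(pitch) Rx(roll)).
In Python, from rig import r, viewer, monitor gives the robot as it stands (r), with the cameras (viewer) and the readings (monitor).
- The arm moves only by the tool tcp_steps, called after "Emit:" by a JSON object that holds its "method" and its "body". Schema: {"type":"object","properties":{"increments":{"type":"array","items":{"type":"object","properties":{"ax":{"type":"number"},"ay":{"type":"number"},"az":{"type":"number"},"tx":{"type":"number"},"ty":{"type":"number"},"tz":{"type":"number"},"aperture":{"type":"number"}},"additionalProperties":false,"required":["aperture"]},"minItems":1,"maxItems":5},"force":{"type":"number"},"only":{"type":"string"},"quiet":{"type":"boolean"},"lines":{"type":"string"}},"required":["increments"],"additionalProperties":false}. increments is a list of rows, 1 to 5 of them, each an object with the fields ax, ay, az (a rotation vector in rad), tx, ty, tz (the shift in cm), aperture (the opening from 0.0 (shut) to 1.0 (fully open)); a field left out counts as zero (the opening has to be given); each row shifts and turns the commanded pose from where the row before left it, along the tool's axes as they then stand; what a row does not reach is not made up. A row lasts 1/12 s, in which the tool goes at most 41.7 mm and 0.125 rad, less where a joint would pass 70% of its speed; a pose out of reach is approached as far as the arm can. The fingers move at their own pace and stop on an object; force is the grip in N (left out, the last holds). Time passes only in rows, so rows that do not move let the fingers close. The tool returns the time, the measured TCP pose, the force, the opening and the grip force at its end. only (a regular expression) keeps the lines of the reply that match it, lines (a string "A,B") keeps lines A to B, and quiet returns only ok. Input that does not fit is refused with a message, and nothing moves.
- monitor.sense(): the state, without advancing time (a new reading comes with each control period).
- viewer.grab_frame(name): name is "side" or "top" or "wrist"; returns the picture (400x640x3 uint8, red, green, blue); there is no depth.
- viewer.camera_params(name): a dict with "fx", "fy", "cx", "cy" (pixels), "dist_coeffs" ([k1, k2, p1, p2, k3] as OpenCV has them; the pictures are not rectified), "rvec" (rotation vector, rad) and "tvec" (3), from world to camera coordinates, as OpenCV has them. Camera axes: x right, y down, z forward; pixel columns grow to the right and rows downward; lengths in mm; the calibration is good to about 2 mm. A picture is of the moment at which its call begins: read the wrist's pose just before it. camera_params takes no time and is no camera call; for the wrist camera it gives the pose at the moment of the call.
- r.sign_off(): hands the job in; it is judged then, once.
The state is a dict: "clock": time; "qpos": joint angles; "qvel": joint speeds; "joint_efforts": joint torques, N m; "eef_pos": TCP position; "tcp_rot": TCP orientation; "contact_force": force on the tool from outside, world axes, zero at the start; "wrist_torque": the same for the moment, N m; "opening": opening from 0.0 (shut) to 1.0 (fully open); "grasp_force": force on a finger pad.
Only numpy, scipy, OpenCV 4.12 (cv2) and the standard library are available. Lean on these libraries where they do the work, as an engineer would, in place of code of your own. Each camera call takes 0.05 s, during which the arm holds its last target. There are 200 camera calls.

### The job

Lift the slide carrier up out of its glass dish and hang it by the eye in its hanger plate on the peg of the draining stand, keeping it upright; the peg is clamped at a height that nobody noted. Let go of it there, then push the hanging carrier back along the peg until its plate is fully home against the stop plate and leave it hanging still. Leave the dish and the things around it where they stand.

Things in the scene. Friction and masses are not known exactly. Their poses are not given: they have to be found in the camera images.
- carrier: steel slide carrier, 34 (x) x 92 (y) x 144 mm (z), 0.13 to 0.25 kg, loose, standing in the dish. Origin: centre of its underside, z up. The lowest 34 mm are a basket with four glass slides; from its two ends 10 mm wide uprights (y = -41 and +41 mm) carry the hanger plate, which is pierced by the eye. Front and back are alike
- plate_top (a point): middle of the top edge of the carrier's hanger plate, axes as the carrier's. The plate is flat and upright in the carrier's y-z plane (x = 0), 8 mm thick (along x), 92 mm wide, from 72 mm above the carrier's underside up to here (144 mm); its top edge is round. To be gripped across its thickness, above the eye
- eye (a point): centre of the carrier's eye, a round hole of 22 mm diameter along x right through the hanger plate, 95 mm above the carrier's underside, 49 mm below plate_top; axes as the carrier's
- dish: open glass staining dish, 64 (x) x 116 (y) x 52 mm, wall and floor 5 mm, 0.6 kg, loose. Origin: centre of its underside. The carrier stands in it, its plate along the dish's long side (y), with some 5 to 12 mm play all round
- stand: draining stand, fixed. Origin: centre of the underside of its foot, a white drip tray 190 (x) x 130 (y) x 15 mm; front is -x, z up. At the back an aluminium column, 44 mm wide, x = +75 to +89 mm, 255 mm high, on which an arm with a stop plate and a peg is clamped, rigid, at an unknown height that is not tracked. Peg and stop plate lie on y = 0
- stop_line (a point): point at the foot's underside (stand x = +22 mm, y = 0) straight below the stop plate's front face; axes as the stand's. The peg leaves that face 168 to 212 mm above this point (axis of the peg; hidden, differs each time). The stop plate is 8 mm thick, 60 mm wide and reaches from 30 mm below to 26 mm above the peg's axis there
- tip_line (a point): point at the foot's underside (stand x = -73 mm, y = 0) straight below the peg's tip; axes as the stand's. The steel peg, 10 mm diameter, runs from the stop face to -x and rises at 8 degrees: the tip, a ball of 14 mm diameter, is centred 13.4 mm higher than the peg's axis at the stop face. A thing hung on the peg does not slide by itself
- small_bottle: bystander: small white reagent bottle with red cap, 38 x 38 x 78 mm, origin centre of its underside
- timer: bystander: flat white bench timer, 66 x 62 x 18 mm, origin centre of its underside
- tape: bystander: roll of labels lying on its side, 57 x 62 x 57 mm, origin centre of its underside

How it is judged (in metres and radians):
On the way, in this order (a step that is already met when the one before it is completed fails the run):
1. the carrier is lifted upright, clear of the dish (height (world z) of carrier above 0.055 m and angle between carrier's own z axis and vertical below 0.3 rad), for 0.1 s.
2. the peg passes through the eye and the carrier hangs there, let go, not yet home (x of eye in the frame of stand between -0.066 and 0.008 m and y of eye in the frame of stand between -0.012 and 0.012 m and z of eye in the frame of stand between 0.15 and 0.225 m and contact force between carrier and the arm below 0.05 N and contact force between carrier and the fingers below 0.05 N), for 0.1 s.
At the end, for the whole second after the job is handed in: the carrier hangs at rest on the peg, its plate within 7 mm of the stop plate and square to it within 0.3 rad, upright within 0.25 rad; the dish stands within 30 mm of its place (x of eye in the frame of stand between 0.011 and 0.024 m and y of eye in the frame of stand between -0.012 and 0.012 m and z of eye in the frame of stand between 0.15 and 0.22 m and angle between carrier's own z axis and vertical below 0.25 rad and angle between the x axis of carrier and the x axis of stand, either way round below 0.3 rad and linear speed of carrier below 0.03 m/s and distance of dish from where it was at the start of the episode below 0.03 m and angle between dish's own z axis and vertical below 0.1 rad); the robot touches nothing.
It fails at once if the carrier with its glass slides is tipped over (more than 0.7 rad) (angle between carrier's own z axis and vertical above 0.7 rad).
It fails at once if the dish is dragged away or a bystander is moved by more than 30 mm (distance of any of dish, small_bottle, timer, tape from where it was at the start of the episode above 0.03 m).
It also fails if it takes over 70 s, if anything falls off the work surface, if the arm or the gripper's body presses on something with over 40 N, if the wrist force passes 120 N, or if a joint passes its speed limit or range.

## Working session

There is one attempt and no reset: what is moved stays moved. The work goes in short steps, Python scripts to look and compute and a tool call to move; the robot and the scene stay as the last step left them, time stands still between calls to the robot, and variables do not carry over. Pictures are saved under pics/ and viewed, at most 12 in all, crops included, and the job is handed in when it is done.

```bash
ls; mkdir -p pics; python3 - <<'E'
from rig import r, viewer, monitor
import cv2
s=monitor.sense();print(s['clock'],s['eef_pos'],s['tcp_rot'],s['opening'])
for n in("side","top"):
    im=viewer.grab_frame(n);cv2.imwrite(f"pics/{n}0.png",im[:,:,::-1]);p=viewer.camera_params(n);print(n,p)
E
```

```text
pics
rig.py
0.0 [ 197.52923385 -592.48515849  252.52508049] [-3.14013277e+00 -3.13309477e-05  3.21761218e-01] 0.9986886040161841
side {'fx': 515.69919021228, 'fy': 515.69919021228, 'cx': 312.1174862925116, 'cy': 201.6353598576759, 'dist_coeffs': array([0.02845322, 0.        , 0.        , 0.        , 0.        ]), 'rvec': array([ 1.68658671, -1.20934144,  0.81638376]), 'tvec': array([-186.46535913,  285.41277951, 1037.1770827 ])}
top {'fx': 371.81183881684035, 'fy': 371.81183881684035, 'cx': 319.95058238120987, 'cy': 198.5094430404635, 'dist_coeffs': array([-0.04817056,  0.        ,  0.        ,  0.        ,  0.        ]), 'rvec': array([ 2.16315658, -2.0308564 ,  0.23445835]), 'tvec': array([-69.95596899, 476.88654396, 918.50543968])}
```

View pics/side0.png

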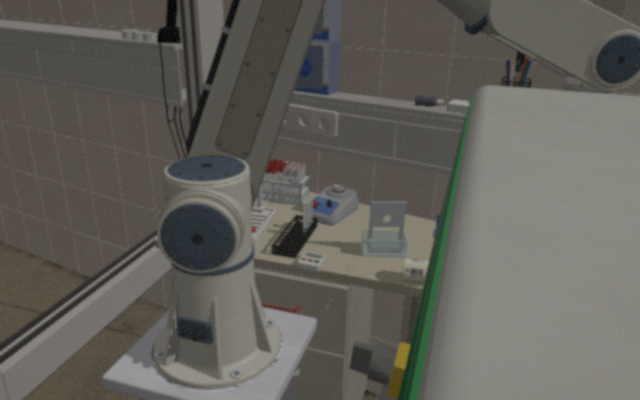

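View pics/top0.png

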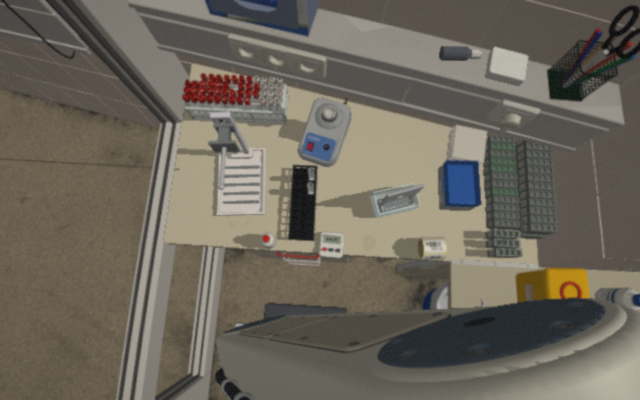

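The side view shows the carrier plate at about (387,218), with its eye visible, in the dish at (385,243). The stand is hidden by the arm there. The top view shows the stand tray at (241,182) with its column at (225,135), and the carrier and dish at (396,198).

```bash
cat >h.py <<'E'
import numpy as np,cv2
from rig import r, viewer, monitor
from scipy.spatial.transform import Rotation as R
def cam(p):
    if isinstance(p,str):p=viewer.camera_params(p)
    K=np.array([[p['fx'],0,p['cx']],[0,p['fy'],p['cy']],[0,0,1]]);return K,np.array(p['dist_coeffs']),np.array(p['rvec']),np.array(p['tvec'])
def ray(p,uv):
    K,d,rv,t=cam(p);M=cv2.Rodrigues(rv)[0]
    q=cv2.undistortPoints(np.array([[uv]],float),K,d)[0,0]
    v=M.T@np.array([q[0],q[1],1]);return -M.T@t,v/np.linalg.norm(v)
def onz(p,uv,z):
    c,v=ray(p,uv);return c+v*(z-c[2])/v[2]
def proj(p,X):
    K,d,rv,t=cam(p);return cv2.projectPoints(np.array(X,float).reshape(-1,1,3),rv,t,K,d)[0][:,0]
def tri(obs):
    A=0;b=0;L=[]
    for p,uv in obs:
        c,v=ray(p,uv);P=np.eye(3)-np.outer(v,v);A=A+P;b=b+P@c;L.append((c,P))
    X=np.linalg.solve(A,b);return X,[np.linalg.norm(P@(X-c)) for c,P in L]
E
python3 - <<'E'
from h import *
a=cv2.imread('pics/top0.png');s=cv2.imread('pics/side0.png')
z=lambda im,x,y,w,h,k:cv2.resize(im[y:y+h,x:x+w],None,fx=k,fy=k,interpolation=cv2.INTER_CUBIC)
A=z(a,180,100,100,120,5);B=z(a,355,170,75,50,4);C=z(s,350,190,75,75,4)
o=np.zeros((600,800,3),np.uint8);o[:600,:500]=A;o[:200,500:]=B;o[200:500,500:]=C;cv2.imwrite('pics/crop1.png',o)
for u in[(241,182),(396,198)]:print(onz('top',u,15))
print(onz('side',(387,243),40)); print(ray('top',(0,0))[0],ray('side',(0,0))[0])
E
```

```text
[522.49299875 181.26000405  15.        ]
[ 504.13431873 -246.6893369    15.        ]
[ 468.42587766 -250.60372895   40.        ]
[ 260.42696421  -52.2072692  1002.70586589] [-743.65421073 -425.71539682  676.54334785]
```

View pics/crop1.png

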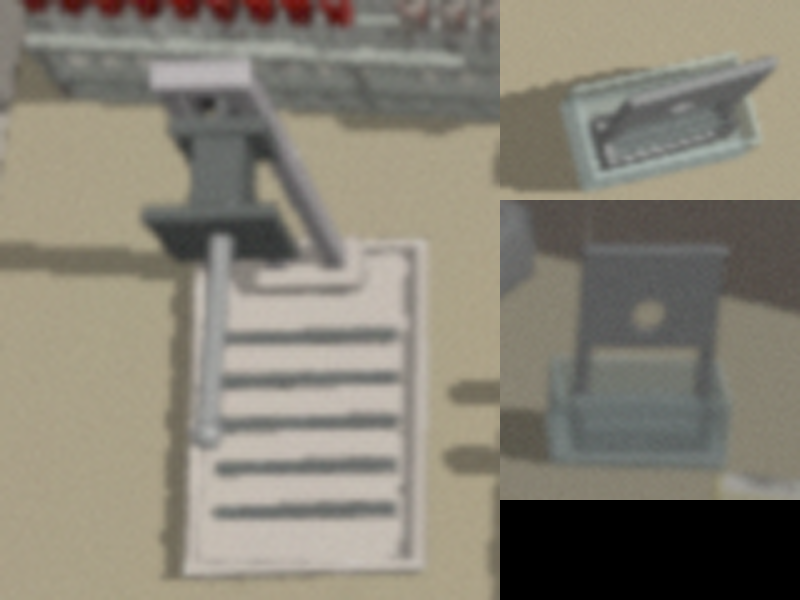

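Crop: the peg tip ball is at (221.2,187.4) in the top view and the peg root at about (224,148). Tray top corners are at (217,214.6), (264.4,213.6) and (265.4,148). In the side view the plate's top corners are (371.3,202) and (406.8,202), with the eye at (387,218.8).

```bash
python3 - <<'E'
from h import *
np.set_printoptions(precision=1,suppress=True)
c=lambda x,y:(x/5+180,y/5+100)
B=lambda x,y:((x-500)/4+355,y/4+170); C=lambda x,y:((x-500)/4+350,(y-200)/4+190)
fl,fr,br,bl=[onz('top',c(*q),15) for q in[(184,573),(423,568),(427,241),(196,247)]]
print('tray',fl,fr,br,bl,'sizes',np.linalg.norm(fl-fr),np.linalg.norm(fr-br))
ax=br-fr;yaw=np.arctan2(ax[1],ax[0]);yl=fl-fr;print('yaw',yaw,np.arctan2(-yl[0],yl[1]))
yaw=(yaw+np.arctan2(-yl[0],yl[1]))/2
ex=np.array([np.cos(yaw),np.sin(yaw),0]);ey=np.array([-ex[1],ex[0],0])
O=(fl+fr)/2+95*ex;O[2]=0
O2=(fr+br)/2+65*ey;print('O',O,O2)
for z in range(180,230,10):
    P=onz('top',c(206,437),z)-O;print(z,P@ex,P@ey)
for n,t,s in[('L',(626,104),(585,248)),('R',(777,60),(727,248)),('eye',(683,106),(648,315))]:
    print(n,*tri([('top',B(*t)),('side',C(*s))]))
print('dish',[onz('top',B(*q),52) for q in[(562,100),(586,188),(760,145),(738,55)]])
E
```

```text
tray [427.2 236.8  15. ] [438.3 107.5  15. ] [625.2 123.5  15. ] [613.7 253.8  15. ] sizes 129.80962653503042 187.6304328108306
yaw 0.08523995575554885 0.08526709371282201
O [527.4 180.3   0. ] [526.2 180.3  15. ]
180 -63.580741022758104 11.56805177502082
190 -66.28203069253865 8.88829931221959
200 -68.9833203623192 6.208546849418336
210 -71.68461003209976 3.528794386617107
220 -74.38589970188025 0.849041923815876
L [ 475.3 -199.   147.1] [np.float64(0.9979841999190815), np.float64(0.9979841999191269)]
R [ 507.5 -287.4  147.7] [np.float64(0.3975234246585684), np.float64(0.3975234246585837)]
eye [ 487.7 -242.1  100.7] [np.float64(0.4006145209490882), np.float64(0.4006145209490824)]
dish [array([ 498.9, -172. ,   52. ]), array([ 441. , -189.5,   52. ]), array([ 476.8, -302.9,   52. ]), array([ 537.1, -288.1,   52. ])]
```

The rows are not in the units I measure in: shifts go in cm. I convert before sending: 35.4 mm is 3.54, -21.7 mm is -2.17.

Emit:
{"method": "tcp_steps", "body": {"increments": [{"tx":3.54, "ty":-2.17, "aperture":0.7}, {"tx":3.54, "ty":-2.17, "aperture":0.7}, {"tx":3.54, "ty":-2.17, "aperture":0.7}, {"tx":3.54, "ty":-2.17, "aperture":0.7}, {"tx":3.54, "ty":-2.17, "aperture":0.7}]}}

```text
clock: 0.52
eef_pos: [331.9, -432.3, 253.0]
tcp_rot: [-3.141, 0.0, 0.321]
contact_force: [0.7, -0.2, -0.0]
opening: 0.697
grasp_force: 0.0
```

Emit:
{"method": "tcp_steps", "body": {"increments": [{"tx":3.54, "ty":-2.17, "aperture":0.7}, {"tx":3.54, "ty":-2.17, "aperture":0.7}, {"tx":3.54, "ty":-2.17, "aperture":0.7}, {"tx":3.54, "ty":-2.17, "aperture":0.7}, {"tx":3.54, "ty":-2.17, "aperture":0.7}]}}

```text
clock: 0.93
eef_pos: [465.6, -273.2, 253.2]
tcp_rot: [-3.141, 0.0, 0.322]
contact_force: [0.7, -0.7, -0.3]
opening: 0.702
grasp_force: 0.0
```

Emit:
{"method": "tcp_steps", "body": {"increments": [{"az":-0.123, "aperture":0.7}, {"az":-0.123, "aperture":0.7}, {"az":-0.123, "aperture":0.7}, {"az":-0.123, "aperture":0.7}, {"az":-0.123, "aperture":0.7}]}}

```text
clock: 1.35
eef_pos: [464.8, -274.7, 252.9]
tcp_rot: [-3.141, 0.0, 0.943]
contact_force: [0.3, -0.2, -0.0]
opening: 0.702
grasp_force: 0.0
```

Emit:
{"method": "tcp_steps", "body": {"increments": [{"az":-0.123, "aperture":0.7}, {"az":-0.123, "aperture":0.7}, {"az":-0.123, "aperture":0.7}, {"az":-0.123, "aperture":0.7}, {"az":-0.123, "aperture":0.7}]}}

```text
clock: 1.77
eef_pos: [464.6, -274.9, 252.9]
tcp_rot: [-3.141, -0.0, 1.558]
contact_force: [-0.1, 1.0, 0.6]
opening: 0.702
grasp_force: 0.0
```

Emit:
{"method": "tcp_steps", "body": {"increments": [{"az":-0.123, "aperture":0.7}, {"az":-0.123, "aperture":0.7}, {"az":-0.123, "aperture":0.7}, {"aperture":0.7}]}}

```text
clock: 2.1
eef_pos: [464.6, -275.0, 252.9]
tcp_rot: [-3.141, -0.001, 1.926]
contact_force: [0.2, 0.6, 0.6]
opening: 0.696
grasp_force: 0.0
```

```bash
cat >> h.py <<'E'
def go(x,y,z,yaw):
    "remaining shift in tool axes and turn about tool z for a tool-down goal"
    s=monitor.sense();M=R.from_euler('xyz',s['tcp_rot']);d=M.inv().apply(np.array([x,y,z])-s['eef_pos'])
    rv=(M.inv()*R.from_euler('xyz',[np.pi,0,yaw])).as_rotvec()
    print('tool d',d.round(1),'rv',rv.round(3))
E
python3 - <<'E'
from h import *
go(491.4,-243.2,200,1.920)
cv2.imwrite('pics/w1.png',viewer.grab_frame('wrist')[:,:,::-1]); cv2.imwrite('pics/s1.png',viewer.grab_frame('side')[:,:,::-1])
print(viewer.camera_params('wrist'))
E
```

```text
tool d [20.4 36.2 52.9] rv [-0.    -0.001  0.006]
{'fx': 331.0302294988034, 'fy': 331.0302294988034, 'cx': 320.34433192400985, 'cy': 196.53955291824533, 'dist_coeffs': array([-0.03075882,  0.        ,  0.        ,  0.        ,  0.        ]), 'rvec': array([-2.82257481, -0.49231112, -0.06935737]), 'tvec': array([-344.33068092, -436.03676859,  263.94491022])}
```

View pics/w1.png

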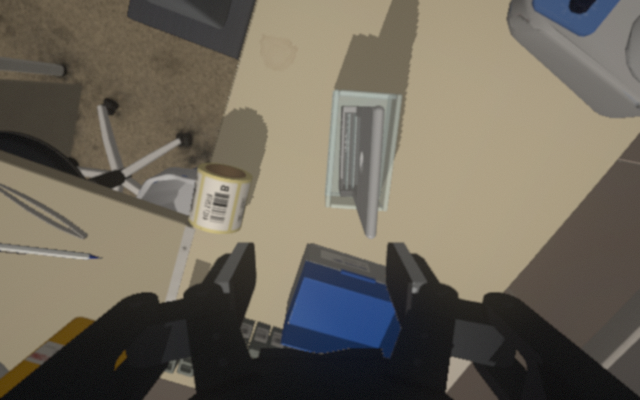

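The wrist view shows the plate's top edge running from about (377,108) to (370,235), with the dish around it. It is ahead of the fingers and right of their middle (about 322).

```bash
python3 - <<'E'
from h import *
np.set_printoptions(precision=1,suppress=True)
for u in[(377,108),(370,235)]:print(onz('wrist',u,149))
print(proj('wrist',[[475.3,-199,149],[507.5,-287.4,149]]))
E
```

```text
[ 477.7 -200.3  149. ]
[ 507.3 -285.3  149. ]
[[374.4 104.8]
 [369.2 237.6]]
```

To row units: 36.8 mm is 3.68, 30 mm is 3.

Emit:
{"method": "tcp_steps", "body": {"increments": [{"az":0.01, "tx":2.02, "ty":3.68, "aperture":0.7}, {"tz":3, "aperture":0.7}, {"tz":3, "aperture":0.7}, {"aperture":0.7}]}}

```text
clock: 2.53
eef_pos: [489.7, -241.8, 188.6]
tcp_rot: [-3.136, -0.006, 1.908]
contact_force: [-2.3, 1.1, -1.1]
opening: 0.701
grasp_force: 0.0
```

```bash
python3 - <<'E'
from h import *
go(492,-243,145,1.915)
E
```

```text
tool d [-2.1  2.  43.5] rv [-0.005 -0.006 -0.007]
```

To row units: 15 mm is 1.5, 14 mm is 1.4.

Emit:
{"method": "tcp_steps", "body": {"increments": [{"ax":-0.005, "ay":-0.006, "tx":-0.2, "ty":0.15, "tz":1.5, "aperture":0.7}, {"tz":1.5, "aperture":0.7}, {"tz":1.4, "aperture":0.7}, {"aperture":0.7}]}}

```text
clock: 2.87
eef_pos: [493.4, -245.0, 148.0]
tcp_rot: [3.139, 0.004, 1.908]
contact_force: [0.4, 0.1, 0.1]
opening: 0.698
grasp_force: 0.0
```

```bash
python3 - <<'E'
from h import *
go(492,-243,145,1.915)
E
```

```text
tool d [ 2.3 -0.7  3. ] rv [ 0.003  0.004 -0.007]
```

Emit:
{"method": "tcp_steps", "body": {"increments": [{"ax":0.003, "ay":0.004, "az":-0.007, "tx":0.2, "tz":0.3, "aperture":0.2}, {"aperture":0.05}, {"aperture":0}, {"aperture":0}, {"aperture":0}], "force": 60}}

```text
clock: 3.28
eef_pos: [494.4, -243.7, 147.3]
tcp_rot: [3.139, 0.003, 1.917]
contact_force: [1.5, -0.8, 3.6]
opening: 0.079
grasp_force: 59.3
```

Emit:
{"method": "tcp_steps", "body": {"increments": [{"aperture":0}, {"aperture":0}, {"aperture":0}, {"aperture":0}]}}

```text
clock: 3.62
eef_pos: [494.7, -243.7, 147.3]
tcp_rot: [3.138, 0.003, 1.918]
contact_force: [0.4, 0.7, 6.4]
opening: 0.078
grasp_force: 59.7
```

Emit:
{"method": "tcp_steps", "body": {"increments": [{"tz":-1, "aperture":0}, {"tz":-1, "aperture":0}, {"aperture":0}, {"aperture":0}]}}

```text
clock: 3.95
eef_pos: [494.4, -243.6, 167.3]
tcp_rot: [3.138, 0.003, 1.918]
contact_force: [-0.4, -0.4, -1.4]
opening: 0.074
grasp_force: 58.6
```

Emit:
{"method": "tcp_steps", "body": {"increments": [{"tz":-2, "aperture":0}, {"tz":-3, "aperture":0}, {"tz":-3, "aperture":0}, {"tz":-2, "aperture":0}, {"aperture":0}], "force": 80}}

```text
clock: 4.37
eef_pos: [495.5, -244.1, 270.5]
tcp_rot: [3.135, 0.007, 1.918]
contact_force: [0.7, -0.3, -1.7]
opening: 0.075
grasp_force: 83.2
```

```bash
python3 - <<'E'
from h import *
go(400,150,267,1.656)
np.set_printoptions(precision=1,suppress=True)
print(proj('side',[[454,174,220],[548,182,206],[400,150,267]]))
E
```

```text
tool d [403.1  44.2   1.1] rv [0.007 0.006 0.262]
[[235.4 161.1]
 [247.5 155.5]
 [233.9 151.2]]
```

Emit:
{"method": "tcp_steps", "body": {"increments": [{"ax":0.004, "ay":0.003, "az":0.087, "aperture":0}, {"ax":0.003, "ay":0.003, "az":0.087, "aperture":0}, {"az":0.087, "aperture":0}, {"tx":1.5, "ty":-0.2, "aperture":0}, {"tx":2.5, "ty":-0.4, "aperture":0}]}}

```text
clock: 4.78
eef_pos: [483.9, -204.2, 265.1]
tcp_rot: [-3.135, -0.003, 1.657]
contact_force: [0.9, 0.5, -1.0]
opening: 0.072
grasp_force: 83.2
```

Emit:
{"method": "tcp_steps", "body": {"increments": [{"tx":3, "ty":-0.5, "aperture":0}, {"tx":3, "ty":-0.5, "aperture":0}, {"tx":3, "ty":-0.5, "aperture":0}, {"tx":3, "ty":-0.5, "aperture":0}, {"tx":3, "ty":-0.5, "aperture":0}]}}

```text
clock: 5.2
eef_pos: [444.8, -54.7, 266.0]
tcp_rot: [-3.135, -0.004, 1.659]
contact_force: [1.1, 1.2, -1.6]
opening: 0.073
grasp_force: 83.1
```

Emit:
{"method": "tcp_steps", "body": {"increments": [{"tx":3, "ty":-0.5, "aperture":0}, {"tx":3, "ty":-0.5, "aperture":0}, {"tx":3, "ty":-0.5, "aperture":0}, {"tx":3, "ty":-0.5, "aperture":0}, {"tx":3, "ty":-0.5, "aperture":0}]}}

```text
clock: 5.62
eef_pos: [406.8, 92.3, 266.8]
tcp_rot: [-3.135, -0.003, 1.659]
contact_force: [0.8, -0.1, -1.6]
opening: 0.073
grasp_force: 83.1
```

Emit:
{"method": "tcp_steps", "body": {"increments": [{"tx":2.5, "ty":-0.4, "aperture":0}, {"tx":2, "ty":-0.3, "aperture":0}, {"tx":1, "ty":-0.2, "aperture":0}, {"tx":0.5, "aperture":0}, {"aperture":0}]}}

```text
clock: 6.03
eef_pos: [394.0, 150.2, 267.4]
tcp_rot: [-3.135, -0.003, 1.659]
contact_force: [-0.1, -0.5, -1.2]
opening: 0.073
grasp_force: 83.1
```

```bash
python3 - <<'E'
from h import *
go(400,150,267,1.656)
o=[viewer.grab_frame(n)[:,:,::-1] for n in('side','top','wrist')]
for n,i in zip('stw',o):cv2.imwrite(f'pics/p2{n}.png',i)
cv2.imwrite('pics/p2.png',np.vstack([np.hstack([cv2.resize(o[0][100:240,170:330],(400,350)),cv2.resize(o[1][90:230,170:330],(400,350))]),np.hstack([cv2.resize(o[2],(400,250)),np.zeros((250,400,3),np.uint8)])]))
E
```

```text
tool d [-0.7  6.   0.4] rv [-0.006 -0.003  0.003]
```

View pics/p2.png

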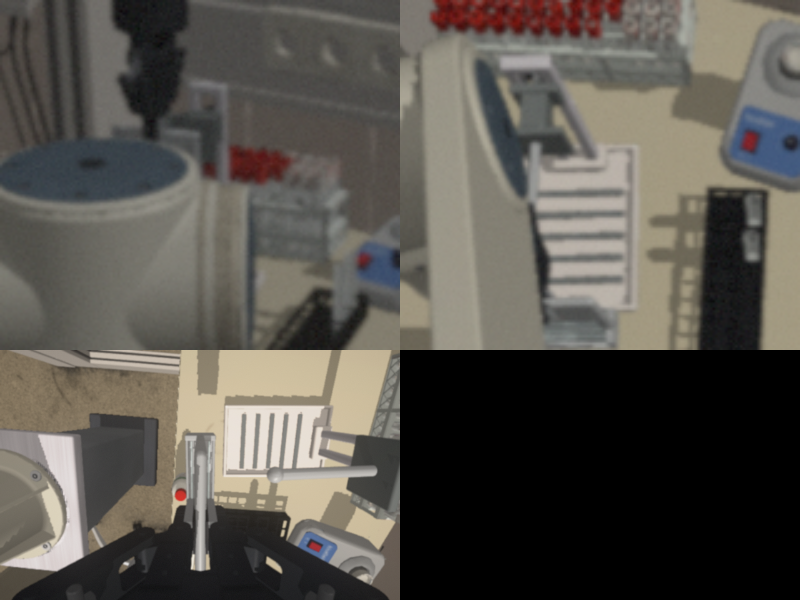

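The wrist view shows the ball tip at about (440,200) in full pixels, the peg running right to the stop plate, and the carrier plate at column ~320. I'll zoom in.

```bash
python3 - <<'E'
import cv2
im=cv2.imread('pics/p2w.png')[120:360,290:610];cv2.imwrite('pics/p2wc.png',cv2.resize(im,(800,600),interpolation=cv2.INTER_CUBIC))
E
```

```text
(no output)
```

View pics/p2wc.png

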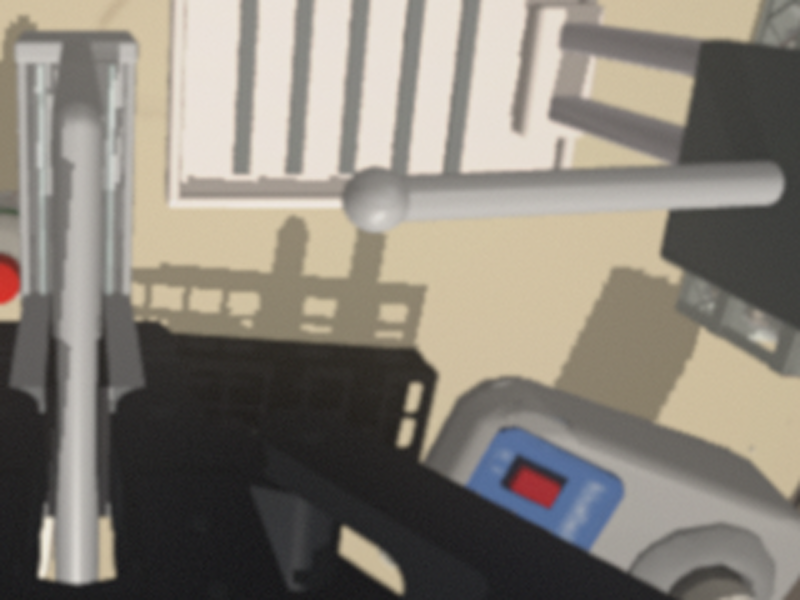

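The ball is centred at full pixel (440.4,200) with a diameter of about 25.6 px. The peg root is at about (600,193.5). The plate's top edge runs from about (322,161) to (321,353).

```bash
python3 - <<'E'
from h import *
np.set_printoptions(precision=1,suppress=True)
f=lambda x,y:(290+x*.4,120+y*.4)
X,e=tri([('wrist',f(376,200)),('top',(221.2,187.4))]);print('tip',X,e)
X2,e2=tri([('wrist',f(772,184)),('top',(180+222/5,100+240/5))]);print('root',X2,e2)
c,v=ray('wrist',f(376,200));print('cam',c,'depth pt by dia',c+v*np.linalg.norm(X-c))
yaw=.0853;ex=np.array([np.cos(yaw),np.sin(yaw),0]);ey=np.array([-ex[1],ex[0],0]);O=np.array([526.8,180.3,0])
for q in(X,X2):print((q-O)@ex,(q-O)@ey,q[2])
s=monitor.sense();print(s['eef_pos'])
for q in((80,102),(78,582)):
    p=onz('wrist',f(*q),269);print(p,(p-O)@ex,(p-O)@ey)
t=s['eef_pos'];print('tcp',(t-O)@ex,(t-O)@ey)
# tray check from wrist: front edge corner at z15
for q in((168,207),(172,0)):
    p=onz('wrist',f(*q),15);print('tray',(p-O)@ex,(p-O)@ey)
E
```

```text
tip [454.  174.5 222.6] [np.float64(1.451570509344182), np.float64(1.4515705093441955)]
root [548.6 182.6 211.2] [np.float64(1.3108888348055647), np.float64(1.3108888348055643)]
cam [389.5 218.4 388.9] depth pt by dia [455.4 174.9 223. ]
-72.98305986352247 0.44988933499612394 222.55624328629003
21.926359441012927 0.4720846741346061 211.20715467670266
[394.6 149.  267.7]
[391.2 198.  269. ] -133.6392774681153 29.147845864279805
[398.2 113.4 269. ] -133.85166284643222 -55.6674425887632
tcp -134.4389346955399 -19.967748235116222
tray -92.10454219413114 -64.33016291976948
tray -93.20120539580023 31.147657334944196
```

```bash
cat >>h.py <<'E'
YAW=.0853;EX=np.array([np.cos(YAW),np.sin(YAW),0]);EY=np.array([-EX[1],EX[0],0]);O=np.array([526.8,180.3,0])
def gs(x,y,z,yaw=YAW+np.pi/2):
    "goal in stand axes"
    s=monitor.sense();t=np.array(s['eef_pos']);print('now stand',((t-O)@EX).round(1),((t-O)@EY).round(1),t[2].round(1),'F',np.round(s['contact_force'],1))
    p=O+x*EX+y*EY;go(p[0],p[1],z,yaw)
E
python3 - <<'E'
from h import *
gs(-100,-1.9,270.2)
E
```

```text
now stand -134.4 -20.0 267.7 F [-0.4 -0.4 -1.4]
tool d [18.1 34.4 -2.7] rv [-0.006 -0.003  0.001]
```

Emit:
{"method": "tcp_steps", "body": {"increments": [{"ax":-0.006, "ay":-0.003, "tx":0.9, "tz":-0.13, "aperture":0}, {"tx":0.9, "tz":-0.13, "aperture":0}, {"ty":1.7, "aperture":0}, {"ty":1.7, "aperture":0}, {"aperture":0}]}}

```text
clock: 6.6
eef_pos: [429.7, 170.8, 271.0]
tcp_rot: [3.139, -0.001, 1.656]
contact_force: [0.4, 0.1, -1.1]
opening: 0.072
grasp_force: 83.1
```

```bash
python3 - <<'E'
from h import *
gs(-90,-1.9,270.2)
im=viewer.grab_frame('wrist')[:,:,::-1];cv2.imwrite('pics/p3w.png',im[60:380,220:540])
cv2.imwrite('pics/p3.png',cv2.resize(im[100:340,280:520],(600,600),interpolation=cv2.INTER_CUBIC))
E
```

```text
now stand -97.5 -1.2 271.0 F [ 0.4  0.1 -1.1]
tool d [-0.7  7.5  0.8] rv [ 0.003 -0.001  0.   ]
```

View pics/p3.png

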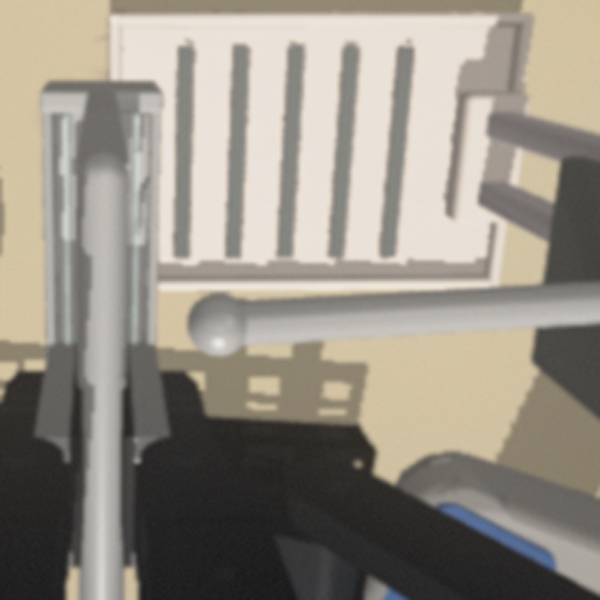

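The ball is at full pixel (367.2,230). The plate's far top corner is at (322,~161) and the basket's far top edge is at about row 135.

```bash
python3 - <<'E'
from h import *
np.set_printoptions(precision=1,suppress=True)
f=lambda x,y:(280+x*.4,100+y*.4)
S=lambda p:np.array([(p-O)@EX,(p-O)@EY,p[2]])
X,e=tri([('wrist',f(218,325)),('top',(221.2,187.4))]);print('tip',S(X),e)
z=monitor.sense()['eef_pos'][2]
for q in((104,150),(104,160)):print('plate far top',S(onz('wrist',f(*q),z+1)))
for q in((42,93),(160,93),(42,83),(160,83)):print('basket far',S(onz('wrist',f(*q),z-47.3-61)))
E
```

```text
tip [-73.5   0.4 221. ] [np.float64(0.5410963994480582), np.float64(0.5410963994478896)]
plate far top [-98.4  48.  271.6]
plate far top [-98.4  46.5 271.6]
basket far [-114.9   45.1  162.3]
basket far [-82.5  45.  162.3]
basket far [-114.9   47.8  162.3]
basket far [-82.6  47.7 162.3]
```

To row units: 9 mm is 0.9, 7 mm is 0.7.

Emit:
{"method": "tcp_steps", "body": {"increments": [{"ax":0.003, "tx":-0.04, "ty":0.9, "tz":0.15, "aperture":0}, {"ty":0.8, "aperture":0}, {"ty":0.7, "aperture":0}, {"ty":0.7, "tz":0.05, "aperture":0}, {"aperture":0}]}}

```text
clock: 7.07
eef_pos: [459.2, 173.0, 268.5]
tcp_rot: [-3.14, -0.0, 1.656]
contact_force: [0.2, 0.2, -1.7]
opening: 0.071
grasp_force: 83.1
```

Emit:
{"method": "tcp_steps", "body": {"increments": [{"ty":0.7, "tz":0.1, "aperture":0}, {"ty":0.7, "tz":0.1, "aperture":0}, {"ty":0.6, "tz":0.09, "aperture":0}, {"ty":0.6, "tz":0.09, "aperture":0}, {"aperture":0}]}}

```text
clock: 7.48
eef_pos: [484.8, 175.2, 264.4]
tcp_rot: [-3.14, -0.0, 1.657]
contact_force: [-1.7, -0.9, -0.4]
opening: 0.074
grasp_force: 83.1
```

```bash
python3 - <<'E'
from h import *
gs(-40,-1.6,266.5)
E
```

```text
now stand -42.3 -1.5 264.4 F [-1.7 -0.9 -0.4]
tool d [-0.1  2.3 -2.1] rv [-0.002 -0.     0.001]
```

```bash
python3 - <<'E'
from h import *
im=viewer.grab_frame('wrist')[:,:,::-1];t=viewer.grab_frame('top')[:,:,::-1]
cv2.imwrite('pics/p4.png',np.hstack([cv2.resize(im[100:340,280:520],(400,400)),cv2.resize(t[90:230,170:310],(400,400))]))
E
```

```text
(no output)
```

View pics/p4.png

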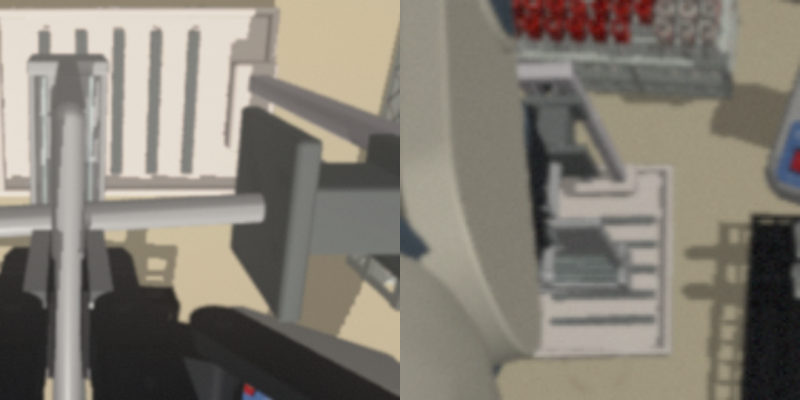

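The peg passes through the plate at about (70,215) and shows on both sides. Next I lower until the eye rests on the peg.

To row units: 2 mm is 0.2.

Emit:
{"method": "tcp_steps", "body": {"increments": [{"tz":0.2, "aperture":0}, {"tz":0.2, "aperture":0}, {"aperture":0}]}}

```text
clock: 7.83
eef_pos: [483.2, 175.0, 260.2]
tcp_rot: [-3.138, -0.0, 1.657]
contact_force: [-0.4, -0.3, -1.1]
opening: 0.073
grasp_force: 83.2
```

Emit:
{"method": "tcp_steps", "body": {"increments": [{"tz":0.1, "aperture":0}, {"aperture":0}]}}

```text
clock: 8.0
eef_pos: [483.5, 175.1, 259.5]
tcp_rot: [-3.139, -0.0, 1.657]
contact_force: [0.1, 0.7, -1.3]
opening: 0.064
grasp_force: 83.2
```

Emit:
{"method": "tcp_steps", "body": {"increments": [{"tz":0.1, "aperture":0}, {"aperture":0}]}}

```text
clock: 8.17
eef_pos: [483.6, 175.1, 258.6]
tcp_rot: [-3.139, -0.0, 1.657]
contact_force: [0.1, 0.7, -0.7]
opening: 0.071
grasp_force: 83.2
```

Emit:
{"method": "tcp_steps", "body": {"increments": [{"tz":0.1, "aperture":0}, {"aperture":0}]}}

```text
clock: 8.33
eef_pos: [483.8, 175.1, 258.3]
tcp_rot: [-3.14, -0.0, 1.657]
contact_force: [-1.3, -0.3, 5.2]
opening: 0.072
grasp_force: 84.4
```

Emit:
{"method": "tcp_steps", "body": {"increments": [{"aperture":0.12}, {"aperture":0.2}, {"aperture":0.3}, {"aperture":0.4}, {"aperture":0.4}], "force": 20}}

```text
clock: 8.75
eef_pos: [483.6, 175.1, 257.6]
tcp_rot: [-3.139, -0.0, 1.657]
contact_force: [0.3, -0.3, -0.7]
opening: 0.401
grasp_force: 0.0
```

Emit:
{"method": "tcp_steps", "body": {"increments": [{"aperture":0.4}, {"aperture":0.4}, {"aperture":0.4}, {"aperture":0.4}]}}

```text
clock: 9.08
eef_pos: [483.7, 175.1, 257.6]
tcp_rot: [-3.139, -0.0, 1.657]
contact_force: [-0.1, 0.1, 0.2]
opening: 0.402
grasp_force: 0.0
```

Emit:
{"method": "tcp_steps", "body": {"increments": [{"tz":-1, "aperture":0.4}, {"tz":-2, "aperture":0.4}, {"tz":-2, "aperture":0.4}, {"aperture":0.4}, {"aperture":0.4}]}}

```text
clock: 9.5
eef_pos: [484.5, 175.3, 309.3]
tcp_rot: [3.141, -0.001, 1.657]
contact_force: [0.2, -0.2, -0.8]
opening: 0.397
grasp_force: 0.0
```

```bash
python3 - <<'E'
from h import *
gs(-43-50,-0,260.5,YAW)
im=viewer.grab_frame('wrist')[:,:,::-1];t=viewer.grab_frame('top')[:,:,::-1]
cv2.imwrite('pics/p5.png',np.hstack([cv2.resize(im[100:400,220:520],(400,400)),cv2.resize(t[90:230,170:310],(400,400))]))
E
```

```text
now stand -42.6 -1.4 309.3 F [ 0.2 -0.2 -0.8]
tool d [  1.3 -50.4  48.7] rv [-0.000e+00 -1.000e-03  1.572e+00]
```

View pics/p5.png

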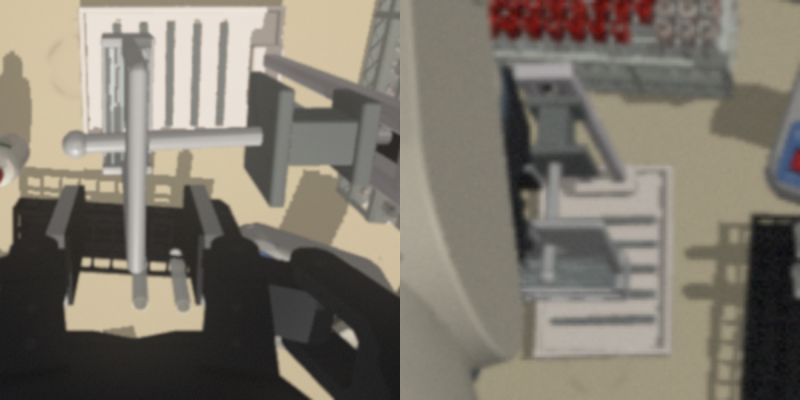

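The carrier hangs on the peg, let go; its plate is near the middle of the peg and the ball sticks out on the left at about (75,143). I'll turn the gripper 90° so the open fingers straddle the peg for the push.

Emit:
{"method": "tcp_steps", "body": {"increments": [{"tx":0.13, "ty":-2, "aperture":0.45}, {"ty":-2.2, "aperture":0.45}, {"az":-0.121, "aperture":0.45}, {"az":-0.121, "aperture":0.45}, {"az":-0.121, "aperture":0.45}]}}

```text
clock: 10.02
eef_pos: [441.0, 172.5, 306.9]
tcp_rot: [-3.138, -0.001, 2.026]
contact_force: [-0.3, -0.2, -0.8]
opening: 0.45
grasp_force: 0.0
```

Emit:
{"method": "tcp_steps", "body": {"increments": [{"az":-0.121, "aperture":0.45}, {"az":-0.121, "aperture":0.45}, {"az":-0.121, "aperture":0.45}, {"az":-0.121, "aperture":0.45}, {"az":-0.121, "aperture":0.45}]}}

```text
clock: 10.43
eef_pos: [441.2, 172.5, 306.8]
tcp_rot: [-3.139, -0.003, 2.631]
contact_force: [0.4, 0.1, 0.3]
opening: 0.452
grasp_force: 0.0
```

Emit:
{"method": "tcp_steps", "body": {"increments": [{"az":-0.121, "aperture":0.45}, {"az":-0.121, "aperture":0.45}, {"az":-0.121, "aperture":0.45}, {"az":-0.121, "aperture":0.45}, {"az":-0.121, "aperture":0.45}]}}

```text
clock: 10.85
eef_pos: [441.3, 172.5, 306.8]
tcp_rot: [-3.141, -0.004, -3.047]
contact_force: [0.8, 0.4, -0.9]
opening: 0.446
grasp_force: 0.0
```

```bash
python3 - <<'E'
from h import *
gs(-85,0.4,228,YAW+np.pi)
print(monitor.sense()['qpos'])
E
```

```text
now stand -85.9 -0.4 306.8 F [ 0.8  0.4 -0.9]
tool d [-1.2  0.9 78.8] rv [-0.    -0.004  0.009]
[ 3.68958174e-01  6.26384342e-02  1.87864032e+00  9.63298728e-04
  1.20450972e+00 -1.29637190e+00]
```

To row units: 20 mm is 2, 19 mm is 1.9.

Emit:
{"method": "tcp_steps", "body": {"increments": [{"ay":-0.004, "az":0.009, "ty":0.09, "tz":2, "aperture":0.45}, {"tz":2, "aperture":0.45}, {"tz":2, "aperture":0.45}, {"tz":1.9, "aperture":0.45}, {"aperture":0.45}]}}

```text
clock: 11.27
eef_pos: [439.2, 172.6, 224.8]
tcp_rot: [-3.14, -0.005, -3.062]
contact_force: [-1.4, -0.1, -1.4]
opening: 0.452
grasp_force: 0.0
```

```bash
python3 - <<'E'
from h import *
gs(-62,0.4,228,YAW+np.pi)
im=viewer.grab_frame('wrist')[:,:,::-1];t=viewer.grab_frame('side')[:,:,::-1]
cv2.imwrite('pics/p6.png',np.hstack([cv2.resize(im,(640,400)),cv2.resize(t[120:220,200:240+0],(160,400))]))
E
```

```text
now stand -88.0 -0.2 224.8 F [-1.4 -0.1 -1.4]
tool d [-25.9   0.7  -3.3] rv [-0.002 -0.005 -0.006]
```

View pics/p6.png

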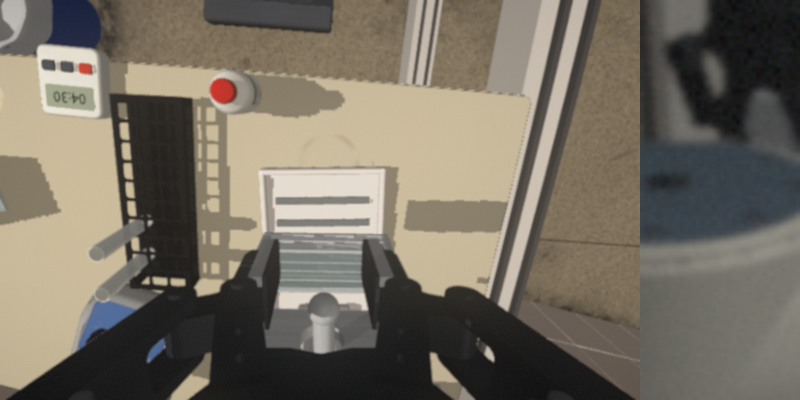

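The ball is at (322,308), centred between the fingers; the plate hangs ahead of them at about (320,330). Now I push along the tool's -x.

Emit:
{"method": "tcp_steps", "body": {"increments": [{"ax":-0.002, "ay":-0.005, "az":-0.006, "tx":-1.2, "ty":0.06, "aperture":0.45}, {"tx":-0.7, "aperture":0.45}, {"tx":-0.5, "aperture":0.45}, {"tx":-0.5, "aperture":0.45}, {"tx":-0.5, "aperture":0.45}]}}

```text
clock: 11.78
eef_pos: [476.3, 177.2, 229.2]
tcp_rot: [3.139, 0.007, -3.057]
contact_force: [-0.8, 0.5, -0.6]
opening: 0.449
grasp_force: 0.0
```

Emit:
{"method": "tcp_steps", "body": {"increments": [{"tx":-0.5, "aperture":0.45}, {"tx":-0.5, "aperture":0.45}, {"tx":-0.5, "aperture":0.45}, {"tx":-0.5, "aperture":0.45}, {"tx":-0.5, "aperture":0.45}]}}

```text
clock: 12.2
eef_pos: [500.9, 179.2, 229.0]
tcp_rot: [3.139, 0.006, -3.056]
contact_force: [-0.8, -0.3, -0.9]
opening: 0.453
grasp_force: 0.2
```

Emit:
{"method": "tcp_steps", "body": {"increments": [{"tx":-0.5, "aperture":0.45}, {"tx":-0.5, "aperture":0.45}, {"tx":-0.5, "aperture":0.45}, {"tx":-0.4, "aperture":0.45}, {"tx":-0.4, "aperture":0.45}]}}

```text
clock: 12.62
eef_pos: [523.9, 181.2, 229.2]
tcp_rot: [3.139, 0.006, -3.056]
contact_force: [-0.7, 0.3, -0.5]
opening: 0.451
grasp_force: 0.3
```

```bash
python3 - <<'E'
from h import *
gs(3,0.4,225,YAW+np.pi)
E
```

```text
now stand -2.8 1.1 229.2 F [-0.7  0.3 -0.5]
tool d [-5.8 -0.7  4.2] rv [ 0.002  0.006 -0.   ]
```

To row units: -2 mm is -0.2.

Emit:
{"method": "tcp_steps", "body": {"increments": [{"tx":-0.2, "aperture":0.45}, {"tx":-0.2, "aperture":0.45}, {"aperture":0.45}]}}

```text
clock: 12.87
eef_pos: [527.8, 181.6, 229.3]
tcp_rot: [3.139, 0.007, -3.056]
contact_force: [0.4, -0.2, -0.2]
opening: 0.45
grasp_force: 0.0
```

Emit:
{"method": "tcp_steps", "body": {"increments": [{"tx":-0.15, "aperture":0.45}, {"aperture":0.45}]}}

```text
clock: 13.03
eef_pos: [529.0, 181.6, 229.3]
tcp_rot: [3.139, 0.007, -3.056]
contact_force: [-0.1, -0.6, -0.7]
opening: 0.45
grasp_force: 0.0
```

Emit:
{"method": "tcp_steps", "body": {"increments": [{"tx":-0.15, "aperture":0.45}, {"aperture":0.45}]}}

```text
clock: 13.2
eef_pos: [530.3, 181.7, 229.3]
tcp_rot: [3.139, 0.006, -3.056]
contact_force: [-2.0, 0.4, 0.2]
opening: 0.447
grasp_force: 0.5
```

To row units: -1.5 mm is -0.15.

Emit:
{"method": "tcp_steps", "body": {"increments": [{"tx":-0.15, "aperture":0.45}, {"aperture":0.45}]}}

```text
clock: 13.37
eef_pos: [530.6, 181.8, 229.1]
tcp_rot: [3.14, 0.003, -3.056]
contact_force: [-7.1, -0.0, 4.0]
opening: 0.447
grasp_force: 1.4
```

Emit:
{"method": "tcp_steps", "body": {"increments": [{"tx":-0.15, "aperture":0.45}, {"aperture":0.45}]}}

```text
clock: 13.53
eef_pos: [530.7, 181.7, 229.1]
tcp_rot: [3.14, 0.0, -3.056]
contact_force: [-13.3, -1.1, 7.6]
opening: 0.451
grasp_force: 2.4
```

Emit:
{"method": "tcp_steps", "body": {"increments": [{"tx":-0.1, "aperture":0.45}, {"aperture":0.45}]}}

```text
clock: 13.7
eef_pos: [530.7, 181.7, 229.0]
tcp_rot: [3.14, -0.002, -3.056]
contact_force: [-17.7, -0.5, 11.2]
opening: 0.45
grasp_force: 3.0
```

The plate is home: the force rises at stand x≈+4. I'll retreat slowly, straight back, then up.

To row units: 12 mm is 1.2, 6 mm is 0.6.

Emit:
{"method": "tcp_steps", "body": {"increments": [{"tx":0.2, "aperture":0.45}, {"tx":0.2, "aperture":0.45}, {"tx":0.3, "aperture":0.45}, {"tx":0.6, "aperture":0.45}, {"tx":1.2, "aperture":0.45}]}}

```text
clock: 14.12
eef_pos: [510.0, 180.1, 229.2]
tcp_rot: [3.139, 0.008, -3.057]
contact_force: [-1.3, -0.1, 0.3]
opening: 0.452
grasp_force: 0.0
```

Emit:
{"method": "tcp_steps", "body": {"increments": [{"tx":2, "aperture":0.45}, {"tx":2, "aperture":0.45}, {"tx":2, "aperture":0.45}, {"tx":1.5, "aperture":0.45}, {"aperture":0.45}]}}

```text
clock: 14.53
eef_pos: [431.3, 172.9, 228.3]
tcp_rot: [3.14, 0.004, -3.056]
contact_force: [0.8, 0.3, 0.7]
opening: 0.453
grasp_force: 0.0
```

Emit:
{"method": "tcp_steps", "body": {"increments": [{"tz":-2.5, "aperture":0.45}, {"tz":-2.5, "aperture":0.45}, {"tz":-2.5, "aperture":0.45}, {"tz":-1, "aperture":0.45}, {"aperture":0.45}]}}

```text
clock: 14.95
eef_pos: [435.6, 173.9, 316.0]
tcp_rot: [3.138, 0.011, -3.056]
contact_force: [0.1, -0.5, -0.5]
opening: 0.451
grasp_force: 0.0
```

```bash
python3 - <<'E'
from h import *
gs(-90,0.4,310,YAW+np.pi)
im=viewer.grab_frame('wrist')[:,:,::-1];t=viewer.grab_frame('top')[:,:,::-1]
cv2.imwrite('pics/p7.png',np.vstack([cv2.resize(im[200:400,160:480],(480,300)),cv2.resize(t[90:190,170:330],(480,300))]))
E
```

```text
now stand -91.4 1.4 316.0 F [ 0.1 -0.5 -0.5]
tool d [-1.3 -1.   6. ] rv [ 0.004  0.011 -0.   ]
```

View pics/p7.png

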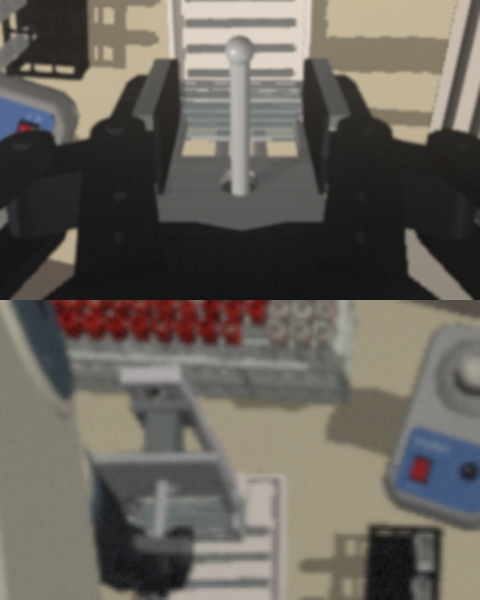

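The plate now sits flush in front of the stop plate, with the whole peg out in front of it, hanging square. A quick numeric check of the plate's top edge in the top view, then hand in.

Emit:
{"method": "tcp_steps", "body": {"increments": [{"aperture":0.45}, {"aperture":0.45}, {"aperture":0.45}, {"aperture":0.45}, {"aperture":0.45}]}}

```text
clock: 15.47
eef_pos: [434.1, 173.3, 313.1]
tcp_rot: [3.14, 0.006, -3.056]
contact_force: [0.2, -0.5, -0.5]
opening: 0.447
grasp_force: 0.0
```

```bash
python3 - <<'E'
from h import *
for q in((100,455),(215,455)):
    p=onz('top',(170+q[0]/3,90+(q[1]-300)/3),251);print(((p-O)@EX).round(1),((p-O)@EY).round(1))
# eye's lower rim/peg root region from wrist on plane x=14 (front face)
c,v=ray('wrist',(160+238/1.5,200+185/1.5))
s=((14-(c-O)@EX)/(v@EX));p=c+s*v;print(((p-O)@EY).round(1),p[2].round(1))
E
```

```text
21.2 35.5
19.1 -47.9
-0.5 201.7
```

```bash
python3 -c "
from rig import r, viewer, monitor
print(r.sign_off())"
```

```text
the job is handed in; nothing more can be done
None
```

The carrier hangs upright on the peg with its plate home against the stop plate, the gripper is clear of it, and the job was handed in at about 15.5 s; sign-off returned no verdict, and I did not re-measure the dish or bystanders at the end.

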